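# Dress a plate's weld bevel in the vise and put the file away

### The job

Take the orange-handled file and dress the bright bevel on the top edge of the plate in the vise: three full strokes, each with the file lying flat on the slope and pushed forward up it (toe first, from the toe half of the blade through to the heel half), and lifted clear of the bevel at its forward end before it is carried back. Then lay the file down, not dropped, lying flat in the empty front bay of the open drawer of the tool chest, and leave the other things on the bench where they are.

Things in the scene. Friction and masses are not known exactly. Their poses are not given: they have to be found in the camera images.
- file_grip (a point): centre of the file's orange handle (75 long, 24 wide, 22 mm high, flat sides), 11 mm above the file's underside. The file, 200 mm long over all, 150 g, straight, flat underneath (handle and blade flush), starts lying flat on the bench left of the vise's screw. x runs along the file to its toe (the blade's free end), z up out of its top; its underside is the face that files
- file_face (a point): centre of the underside of the file's grey blade (125 long, 20 wide, 5 mm thick): 100 mm from file_grip along the file's x and 11 mm lower; same axes. The blade reaches 62 mm from here to the toe and 62 mm back to the handle. A few newtons of pressure on the bevel are enough
- file_toe (a point): the file's toe (tip of the blade), 162 mm from file_grip along x, 2.5 mm above the underside; same axes
- file_butt (a point): the butt end of the file's handle, 37 mm behind file_grip; same axes
- bevel: bright bevelled facet (15 mm long in x, 60 mm in y) on top of the dark steel plate (60 wide, 15 mm thick) clamped upright in the vise; fixed. Origin at its centre, 180 mm above the bench. x runs straight up the slope, away from the robot, 35 degrees above level: the way the file is pushed; y along the plate's edge; z its normal, leaning towards the robot. A 3 mm level land follows on top
- vise: blue bench vise, fixed; origin on the bench under its base, x away from the robot along its screw. The plate stands 57 to 72 mm in front (-x) of it. Jaws 90 mm wide, tops 125 mm above the bench; moving jaw 72 to 113 mm in front; beyond that at most 90 mm high, screw and tommy bar at most 80 mm, ending 162 mm in front; tommy bar reaches 115 mm to -y, 40 mm to +y
- chest_drawer0 (a joint): how far the top drawer of the red and grey tool chest (240 deep, 300 wide, 150 mm high, its front to the robot) is pulled out, m; 0 is shut, 0.16 the most; it slides easily and stays where it is left
- bay (a point): centre of the floor of the empty front bay of that drawer, 85 mm above the bench; x points into the chest, y along the drawer's width. The bay is 105 mm in x, 258 mm in y, wholly outside the chest. Above its floor stand: side walls 43 mm, front panel 53 mm, divider behind 26 mm, the chest's top 66 mm, which begins at least 75 mm from here in x
- bench_brush: flat bench brush with a wooden handle and grey bristles, 180 mm long, 20 mm high, lying on the bench right of the vise's screw; leave it alone
- offcut: dark steel offcut, 100 x 60 x 15 mm, lying right of the vise's base; leave it alone
- square: engineer's square, stock 75 mm, blade 90 mm, lying in front of the vise; leave it alone
- brush_jar: amber jar, 72 mm across, with brushes standing 185 mm high, on the chest's top; leave it alone
- tin_tray: shallow steel tray 90 x 130 x 22 mm on the chest's top; leave it alone
- jacks: glassblower's jacks, 200 mm, on the cork block at the right; leave them alone
- oil_can: green can, 60 mm across, 120 mm high, at the left; leave it alone
Not all that is in view belongs to the job. Leave any red look-alike of the part that bears file_grip alone.

How it is judged:
On the way, in this order (a step that is already met when the one before it is completed fails the run):
1. first stroke: the file rests flat on the bevel with its toe half (contact force between file and bevel above 0.5 N and z of bevel in the frame of file_face between -0.004 and 0.009 m and y of bevel in the frame of file_face between -0.03 and 0.03 m and angle between the z axis of file_face and the z axis of bevel, either way round below 0.26 rad and angle between the x axis of file_face and the x axis of bevel, either way round below 0.4 rad and x of bevel in the frame of file_face above 0.02 m).
2. first stroke: pushed through to the heel half of the blade, still flat on the bevel (contact force between file and bevel above 0.5 N and z of bevel in the frame of file_face between -0.004 and 0.009 m and y of bevel in the frame of file_face between -0.03 and 0.03 m and angle between the z axis of file_face and the z axis of bevel, either way round below 0.26 rad and angle between the x axis of file_face and the x axis of bevel, either way round below 0.4 rad and x of bevel in the frame of file_face below -0.02 m).
3. the file is lifted off the bevel at the forward end of the first stroke (contact force between file and vise below 0.05 N and z of bevel in the frame of file_face below -0.006 m and x of bevel in the frame of file_face below 0 m), for 0.05 s.
4. second stroke: the file rests flat on the bevel with its toe half (all of step 1).
5. second stroke: pushed through to the heel half of the blade, still flat on the bevel (all of step 2).
6. the file is lifted off the bevel at the forward end of the second stroke (all of step 3), for 0.05 s.
7. third stroke: the file rests flat on the bevel with its toe half (all of step 4).
8. third stroke: pushed through to the heel half of the blade, still flat on the bevel (all of step 5).
9. the file is lifted off the bevel at the forward end of the third stroke (all of step 6), for 0.05 s.
10. the file is lowered into the front bay of the drawer while still held, not dropped (contact force between the fingers and file above 0.5 N and x of file_grip in the frame of bay between -0.053 and 0.053 m and y of file_grip in the frame of bay between -0.13 and 0.13 m and z of file_grip in the frame of bay below 0.035 m).
At the end, for the whole second after the job is handed in: The file lies flat (within 9 degrees) and at rest on the floor of the drawer's front bay, toe and butt both inside its walls (within 53 mm of the bay's centre in x and 130 mm in y), handle centre less than 22 mm above the floor (x of file_toe in the frame of bay between -0.053 and 0.053 m and y of file_toe in the frame of bay between -0.13 and 0.13 m and x of file_butt in the frame of bay between -0.053 and 0.053 m and y of file_butt in the frame of bay between -0.13 and 0.13 m and z of file_grip in the frame of bay below 0.022 m and z of file_toe in the frame of bay below 0.02 m and angle between file_grip's own z axis and vertical below 0.15 rad and linear speed of file below 0.02 m/s); the robot touches nothing.
It fails at once if the brush, offcut or square beside the vise is moved more than 25 mm (distance of any of bench_brush, offcut, square from where it was at the start of the episode above 0.025 m).
It fails at once if the jar or tray on the chest is moved more than 25 mm (distance of any of brush_jar, tin_tray from where it was at the start of the episode above 0.025 m).
It fails at once if the jacks or the oil can is moved more than 25 mm (distance of any of jacks, oil_can from where it was at the start of the episode above 0.025 m).
It also fails if it takes over 72 s, if anything falls off the work surface, if the arm or the gripper's body presses on something with over 40 N, if the wrist force passes 120 N, or if a joint passes its speed limit or range.

### The arm

A 6-joint arm with a two-finger parallel gripper is mounted at the origin on the work surface. World frame = base frame: x ahead of the robot, y to its left, z up, the work surface at z = 0. Lengths are in m, angles in rad, forces in N, time in s.
With the tool pointing down it reaches from about 0.35 to 0.725 m from the base axis. Payload 4.3 kg.
Tool frame: the origin (TCP) lies between the finger pads; the fingertips stand 8 mm ahead of it and the grasp point (between the pads) lies 11 mm behind it; z points along the fingers, x is the direction in which the jaws open and shut, and the axes are right-handed (so a half turn about z gives the same grasp; the last joint's range is limited). The gripper opens to 85 mm and grips with 20 to 120 N. Pads are 22 mm wide; open, the fingers measure 114 mm over their backs; the gripper's body (76 mm by 85 mm) begins 54 mm behind the grasp point. The pads swing forward as they close: fully open they stand 13 mm farther back than shut.
Start: joints at [-1.354, 0.377, 0.081, 1.274, 0, 1.46], TCP at [0.185, -0.545, 0.21] pointing down, gripper open.
Joint ranges: [-2.72, 2.72], [-0.84, 1.66], [-1.02, 1.22], [-1.77, 2.12], [-1.37, 1.28], [-3.14, 3.14]. Speed limits (rad/s): [2.57, 2.57, 3.14, 3.14, 3.14, 3.14].

### API

Orientations are given as a unit quaternion [x, y, z, w].
In Python, from cell import arm gives the robot as it stands. Calls block until the motion is done:
- arm.goto(position, orientation): joint-space move of the TCP to a pose.
- arm.servo_line(position, ori=None, velocity=0.15, force_limit=None): straight line of the TCP; ori=None keeps the orientation; velocity is the mean speed in m/s. With force_limit (N) it stops when the force on the tool has changed by that much, and returns True; else False.
- arm.set_joints(angles): joint-space move.
- arm.grip(opening): finger opening in m; the grip force is fixed at half the most; returns when the fingers have stopped.
- arm.wait(seconds).
- arm.inverse_kinematics(position, orientation): joint angles nearest the present ones, or None.
- arm.sense(): the state.
- arm.read_camera(name): name is "side" or "top" or "wrist"; returns the picture (400x640x3 uint8, red, green, blue); there is no depth.
- arm.camera_params(name): a dict with "intrinsics" (3x3 intrinsics, pixels), "k1" (the pictures are not rectified: a ray, as slopes to the right and down, at radius r is drawn at 1 + k1 r^2 times it, then the intrinsics apply), "world_from_camera" (4x4, takes a point from camera to world coordinates). Camera axes: x right, y down, z forward; pixel columns grow to the right and rows downward; lengths in m; the calibration is good to about 2 mm. A picture is of the moment at which its call begins: read the wrist's pose just before it. camera_params takes no time and is no camera call; for the wrist camera it gives the pose at the moment of the call.
A pose or a line that the arm cannot do raises arm.PlanningError and nothing moves.
- arm.job_done(): hands the job in, once; it reports no verdict.
The state is a dict: "t": time; "joint_pos": joint angles; "qd": joint speeds; "tau": joint torques, N m; "tcp_pos": TCP position; "tool_rot": TCP orientation; "contact_force": force on the tool from outside, world axes, zero at the start; "wrist_torque": the same for the moment, N m; "finger_gap": finger opening in m.
Only numpy, scipy, OpenCV 4.12 (cv2) and the standard library are available. Lean on these libraries where they do the work, as an engineer would, in place of code of your own. Each camera call takes 0.05 s, during which the arm holds its last target.

## Working session

There is one attempt and no reset: what is moved stays moved. The work goes in short steps, each a Python script; the robot and the scene stay as the last script left them, time stands still between calls to the robot, and variables do not carry over. Pictures are saved under pics/ and viewed, and the job is handed in when it is done.

```bash
ls; mkdir -p pics; cat > h.py <<'E'
import numpy as np, cv2
from cell import arm
from scipy.spatial.transform import Rotation as R
def save(img,n): cv2.imwrite(f'pics/{n}.png',img[:,:,::-1])
def rays(P,px):
    K=np.array(P['intrinsics']);T=np.array(P['world_from_camera']);k=P['k1']
    px=np.atleast_2d(np.array(px,float))
    d=np.stack([(px[:,0]-K[0,2])/K[0,0],(px[:,1]-K[1,2])/K[1,1]],1)
    u=d.copy()
    for _ in range(30): u=d/(1+k*(u**2).sum(1,keepdims=True))
    v=np.c_[u,np.ones(len(u))]@T[:3,:3].T
    return T[:3,3],v/np.linalg.norm(v,axis=1,keepdims=True)
def plane(P,px,z):
    o,v=rays(P,px); return o+v*((z-o[2])/v[:,2])[:,None]
def proj(P,X):
    K=np.array(P['intrinsics']);T=np.array(P['world_from_camera']);k=P['k1']
    c=(np.atleast_2d(X)-T[:3,3])@T[:3,:3]; u=c[:,:2]/c[:,2:]
    u=u*(1+k*(u**2).sum(1,keepdims=True)); return u*[K[0,0],K[1,1]]+[K[0,2],K[1,2]]
def tri(obs):
    A=np.zeros((3,3));b=np.zeros(3);L=[]
    for P,px in obs:
        o,v=rays(P,px);M=np.eye(3)-np.outer(v[0],v[0]);A+=M;b+=M@o;L.append((M,o))
    X=np.linalg.solve(A,b); return X,[np.linalg.norm(M@(X-o)) for M,o in L]
E
python3 - <<'E'
from h import *
for n in ['side','top','wrist']:
    P=arm.camera_params(n);save(arm.read_camera(n),n+'0')
    print(n,np.round(P['intrinsics'],1).tolist(),P['k1'],np.round(P['world_from_camera'],3).tolist())
print(arm.sense())
E
```

```text
pics
side [[521.0, 0.0, 313.1], [0.0, 521.0, 208.8], [0.0, 0.0, 1.0]] -0.025266348454091668 [[-0.809, -0.297, 0.507, -0.51], [-0.588, 0.422, -0.69, 1.465], [-0.009, -0.857, -0.516, 1.206], [0.0, 0.0, 0.0, 1.0]]
top [[434.4, 0.0, 319.9], [0.0, 434.4, 200.2], [0.0, 0.0, 1.0]] -0.017032590903710915 [[-0.022, -0.979, 0.204, 0.234], [-1.0, 0.023, -0.002, 0.021], [-0.003, -0.204, -0.979, 1.621], [0.0, 0.0, 0.0, 1.0]]
wrist [[356.2, 0.0, 317.8], [0.0, 356.2, 202.1], [0.0, 0.0, 1.0]] -0.06408960264834064 [[0.323, -0.902, -0.285, 0.258], [-0.946, -0.309, -0.096, -0.52], [-0.002, 0.301, -0.954, 0.373], [0.0, 0.0, 0.0, 1.0]]
{'t': 0.15, 'joint_pos': array([-1.35431869e+00,  3.77866269e-01,  7.99497839e-02,  1.27442176e+00,
        7.71892812e-06,  1.46048677e+00]), 'qd': array([ 0.00057353, -0.00246341,  0.00533109,  0.00122557, -0.00129546,
       -0.00042176]), 'tau': array([ 1.40394979e-03, -4.64035821e+01,  2.70170259e+01,  1.38655826e-02,
       -1.31791384e-05, -2.13971198e-06]), 'tcp_pos': array([ 0.18446353, -0.54404375,  0.20929869]), 'tool_rot': array([ 8.12711857e-01, -5.82665293e-01, -5.70726138e-04, -5.18326277e-04]), 'contact_force': array([-0.06475895,  0.17793388, -0.53359497]), 'wrist_torque': array([-0.04122055,  0.02165361, -0.03049439]), 'finger_gap': 0.08547924403338707}
```

View pics/side0.png

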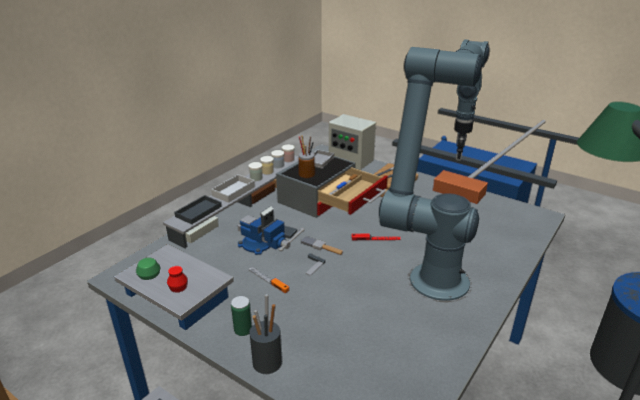

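View pics/top0.png

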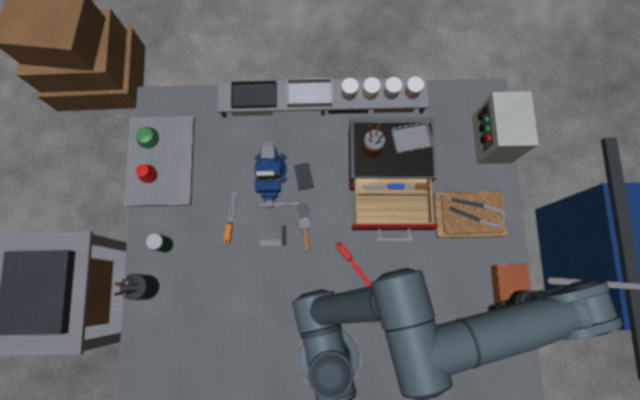

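View pics/wrist0.png

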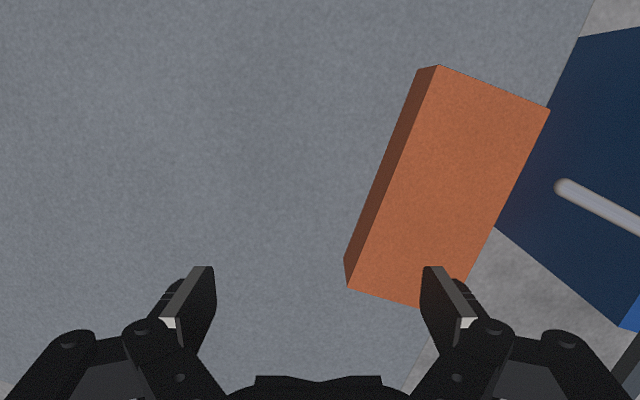

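Candidates for the file:
- Orange-handled tool at top (228,232) / side (280,285).
- Red look-alike at top (355,265) / side (375,238).
- Wooden-handled brush at top (307,240).
- Orange brick at top (510,280).

I choose the orange-handled tool left of the vise's screw, and will check it in a close crop.

```bash
python3 - <<'E'
from h import *
P=arm.camera_params('top');I=arm.read_camera('top')
for n,p,z in [('handle',(228,232),.011),('toe',(234,195),.003),('vise plate',(266,173),.18),('bay',(394,208),.085),('draw front',(394,228),.138),('brush',(306,230),.02)]:
    print(n,plane(P,p,z).round(3))
S=arm.read_camera('side')
a=cv2.resize(I[130:260,210:320],None,fx=5,fy=4.5,interpolation=cv2.INTER_CUBIC)
save(a,'topcrop')
save(cv2.resize(S[180:310,220:400],None,fx=4.4,fy=4.4,interpolation=cv2.INTER_CUBIC),'sidecrop')
# try view poses
dn=lambda yaw: R.from_euler('z',yaw)*R.from_euler('x',np.pi)
P=arm.camera_params('wrist');s=arm.sense()
Tt=np.eye(4);Tt[:3,:3]=R.from_quat(s['tool_rot']).as_matrix();Tt[:3,3]=s['tcp_pos']
print(np.round(np.linalg.inv(Tt)@P['world_from_camera'],3))
E
```

```text
handle [[0.457 0.363 0.011]]
toe [[0.599 0.345 0.003]]
vise plate [[0.634 0.201 0.18 ]]
bay [[ 0.52  -0.248  0.085]]
draw front [[ 0.44  -0.235  0.138]]
brush [[0.456 0.072 0.02 ]]
[[ 1.     0.002  0.001  0.   ]
 [-0.002  0.954  0.301 -0.078]
 [-0.    -0.301  0.954 -0.164]
 [ 0.     0.     0.     1.   ]]
```

View pics/topcrop.png

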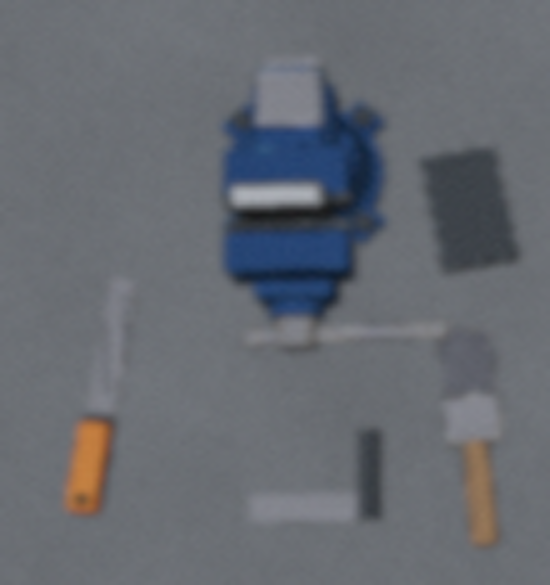

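View pics/sidecrop.png

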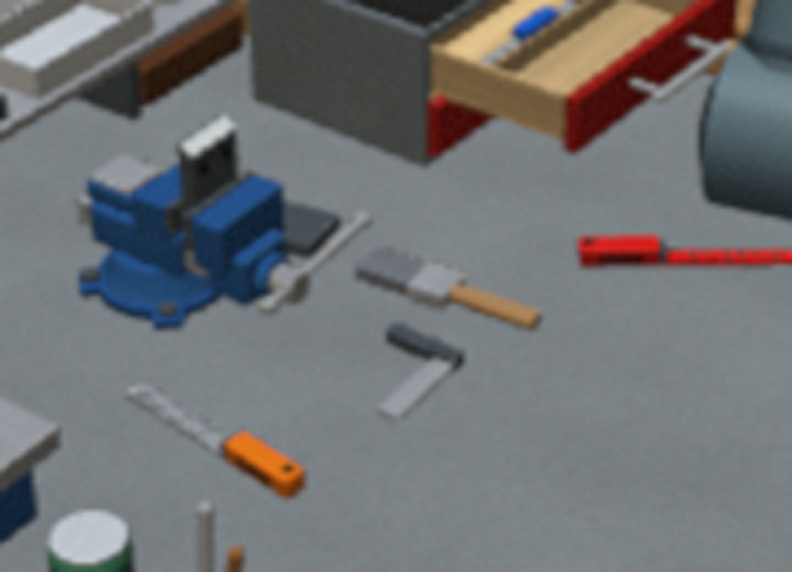

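```bash
cat >> h.py <<'E'
def dn(yaw): return (R.from_euler('z',yaw)*R.from_euler('x',np.pi)).as_quat()
E
python3 - <<'E'
from h import *
import json
def j(P): return {k:(np.array(v).tolist()) for k,v in P.items()}
V={}
q0=arm.sense()
def look(n,p,yaw):
    arm.goto(p,dn(yaw)); 
    P=arm.camera_params('wrist');save(arm.read_camera('wrist'),n);V[n]=j(P);s=arm.sense();print(n,s['t'],s['tcp_pos'],s['joint_pos'].round(2))
look('w1',[.40,-.30,.36],np.pi/2)
look('w2',[.46,-.16,.36],np.pi/2)
look('w3',[.42,.22,.34],np.pi/2)
look('w4',[.42,.31,.32],np.pi/2)
V['top']=j(arm.camera_params('top'));V['side']=j(arm.camera_params('side'))
json.dump(V,open('V.json','w'))
E
```

```text
w1 2.225 [ 0.39976375 -0.30029937  0.35969598] [-0.77  0.23  0.27  1.61 -0.   -0.77]
w2 2.9333 [ 0.45982749 -0.16077652  0.35983761] [-0.47  0.21  0.23  1.6  -0.   -0.47]
w3 4.4083 [0.42067431 0.21900106 0.34001013] [ 0.35  0.17  0.14  1.54 -0.    0.35]
w4 4.9167 [0.42039858 0.30937419 0.3199025 ] [ 0.51  0.27  0.21  1.51 -0.    0.51]
```

View pics/w1.png

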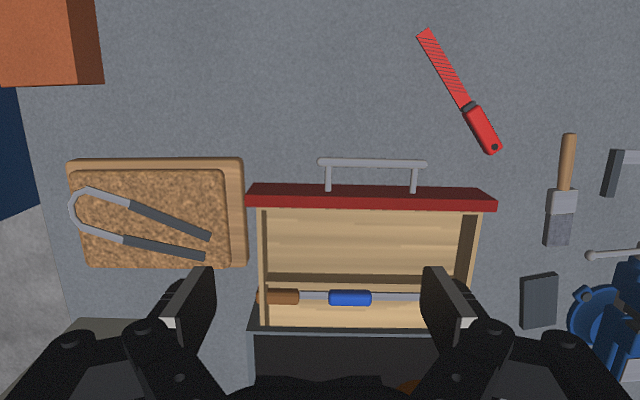

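View pics/w2.png

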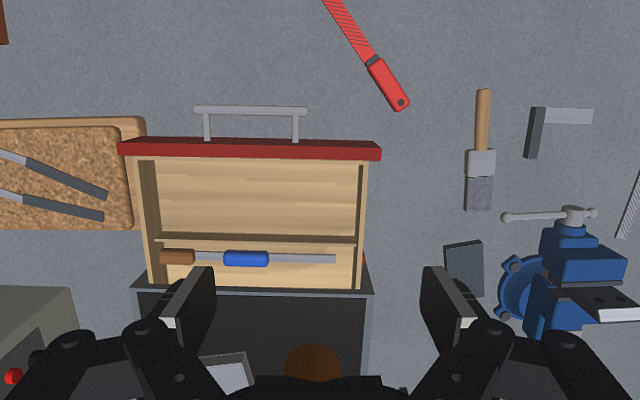

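View pics/w3.png

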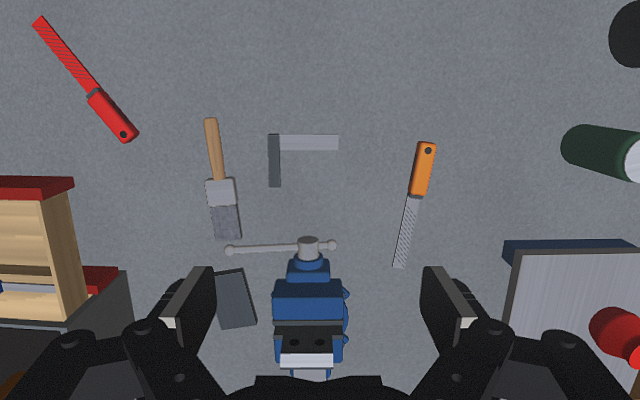

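View pics/w4.png

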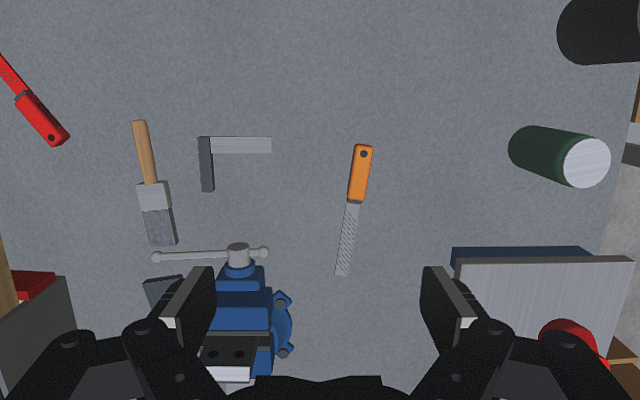

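```bash
python3 - <<'E'
from h import *
import json
V=json.load(open('V.json'))
for n,b in [('w3',(270,345,350,375)),('w4',(195,360,260,385))]:
    I=cv2.imread(f'pics/{n}.png')[:,:,::-1]
    hsv=cv2.cvtColor(I,cv2.COLOR_RGB2HSV)
    m=((hsv[:,:,0]>8)&(hsv[:,:,0]<22)&(hsv[:,:,1]>190)).astype(np.uint8)
    x0=300;m[:,:x0]=0
    nn,l,st,c=cv2.connectedComponentsWithStats(m);i=1+st[1:,4].argmax()
    cs=cv2.findContours((l==i).astype(np.uint8),0,2)[0][0]
    print(n,'handle',st[i],c[i].round(1),cv2.boxPoints(cv2.minAreaRect(cs)).round(1).tolist())
    m=((I.min(2)>190)).astype(np.uint8);
    mm=np.zeros_like(m);mm[b[1]:b[3],b[0]:b[2]]=m[b[1]:b[3],b[0]:b[2]]
    nn,l,st,c=cv2.connectedComponentsWithStats(mm);i=1+st[1:,4].argmax()
    cs=cv2.findContours((l==i).astype(np.uint8),0,2)[0][0]
    print('bevel',st[i],c[i].round(1),cv2.boxPoints(cv2.minAreaRect(cs)).round(1).tolist())
a=cv2.imread('pics/w3.png');b=cv2.imread('pics/w4.png')
r=lambda x:cv2.resize(x,(390,480),interpolation=cv2.INTER_CUBIC)
f=np.hstack([cv2.resize(a[130:280,380:445],(260,600),interpolation=cv2.INTER_CUBIC),cv2.resize(b[130:280,325:390],(260,600),interpolation=cv2.INTER_CUBIC)])
cv2.imwrite('pics/filecrop.png',f)
f=np.vstack([cv2.resize(a[335:375,260:360],(750,300),interpolation=cv2.INTER_CUBIC),cv2.resize(b[350:390,185:285],(750,300),interpolation=cv2.INTER_CUBIC)])
cv2.imwrite('pics/bevcrop.png',f)
E
```

```text
w3 handle [423 143  13  28  41] [431.4 152.5] [[423.0, 143.0], [433.79998779296875, 140.1999969482422], [440.79998779296875, 167.1999969482422], [430.0, 170.0]]
bevel [291 354  42  11  52] [315.4 355.1] [[291.0, 354.0], [293.29998779296875, 344.6000061035156], [334.29998779296875, 354.6000061035156], [332.0, 364.0]]
w4 handle [359 147  14  53  81] [367.1 172.2] [[359.0, 199.0], [365.1000061035156, 146.3000030517578], [372.3999938964844, 147.1999969482422], [366.3999938964844, 199.8000030517578]]
bevel [207 367   3   4   6] [208. 368.] [[207.0, 367.0], [209.0, 367.0], [209.0, 370.0], [207.0, 370.0]]
```

View pics/filecrop.png

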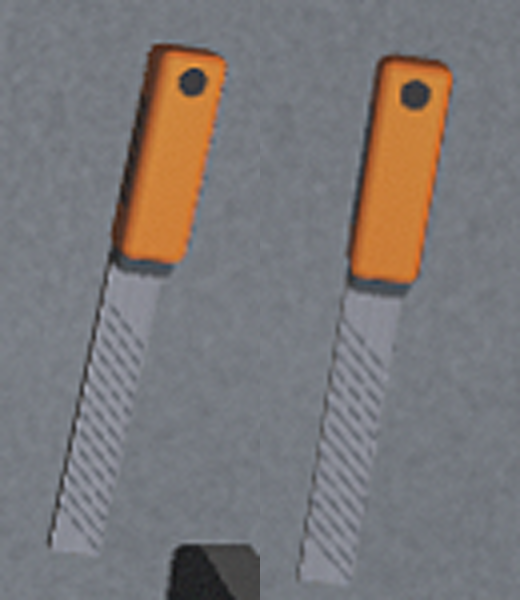

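View pics/bevcrop.png

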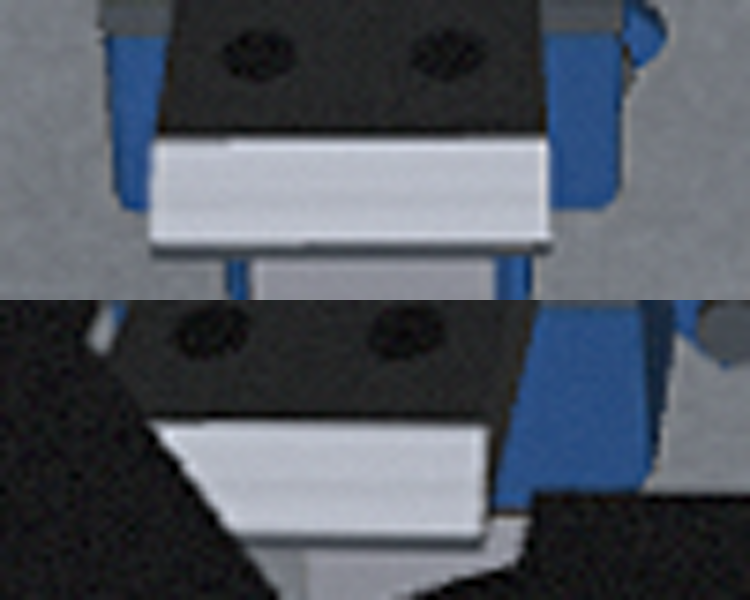

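```bash
cat > m.py <<'E'
from h import *
import json
V=json.load(open('V.json'))
A,B,T=V['w3'],V['w4'],V['top']
c=lambda x,y,ox,oy,s:(x/s-.5+ox,y/s-.5+oy)
f3=lambda x,y:c(x,y,380,130,4); f4=lambda x,y:c(x,y,325,130,4)
for n,a,b in [('hole',(193,82),(155,94)),('toeL',(52,547),(41,578)),('toeR',(98,553),(91,584)),('hfL',(119,255),(92,276)),('hfR',(185,263),(155,281)),('buL',(155,45),(123,58)),('buR',(225,55),(190,65))]:
    X,r=tri([(A,f3(*a)),(B,f4(*b))]);print(n,X.round(4),np.round(r,4))
t=plane(A,[f3(52,547),f3(98,553)],.005).mean(0);t2=plane(B,[f4(41,578),f4(91,584)],.005).mean(0);print('toe@5',t,t2)
for z in (.022,):
  for P,f,Q in((A,f3,[(119,255),(185,263),(155,45),(225,55)]),(B,f4,[(92,276),(155,281),(123,58),(190,65)])):
    p=plane(P,[f(*q) for q in Q],z);print('handle front/butt mid',p[:2].mean(0),p[2:].mean(0), np.linalg.norm(p[0]-p[1]),np.linalg.norm(p[2:].mean(0)-p[:2].mean(0)))
b3=lambda x,y:c(x,y,260,335,7.5); b4=lambda x,y:c(x,y,185,350,7.5)
print('bev lowR',tri([(A,b3(549,136)),(B,b4(488,125))]),'topR',tri([(A,b3(550,243)),(B,b4(485,235))]))
for Q in [[(153,135),(549,136)],]:
  print('low edge @.1757',plane(A,[b3(*q) for q in Q],.1757), plane(B,[b4(488,125)],.1757))
print('top edge @.1843',plane(A,[b3(152,245),b3(550,243)],.1843),plane(B,[b4(485,235)],.1843))
print('topcam', plane(T,[(210+230/5-.5,130+207/4.5-.5),(210+322/5-.5,130+207/4.5-.5)],.1757),plane(T,[(210+230/5-.5,130+184/4.5-.5),(210+322/5-.5,130+184/4.5-.5)],.1843))
# bay in w1,w2
E
python3 m.py
python3 - <<'E'
import cv2,numpy as np
a=cv2.imread('pics/w1.png');b=cv2.imread('pics/w2.png')
cv2.imwrite('pics/bay1.png',cv2.resize(a[170:345,235:505],(810,525)[:2] if 0 else (800,518),interpolation=cv2.INTER_CUBIC))
cv2.imwrite('pics/bay2.png',cv2.resize(b[125:300,115:385],(800,518),interpolation=cv2.INTER_CUBIC))
E
```

```text
hole [0.422  0.3688 0.0233] [0.0001 0.0001]
toeL [0.6064 0.3356 0.0083] [0.0004 0.0004]
toeR [0.6108 0.3547 0.005 ] [0.0003 0.0003]
hfL [0.4866 0.3509 0.0131] [0.0004 0.0004]
hfR [0.4853 0.3711 0.0254] [0.0003 0.0003]
buL [0.4125 0.3599 0.0051] [0.0005 0.0005]
buR [0.4132 0.3805 0.0187] [0. 0.]
toe@5 [0.60900615 0.34540546 0.005     ] [0.6098846  0.34526105 0.005     ]
handle front/butt mid [0.485108   0.36033632 0.022     ] [0.41120149 0.36725974 0.022     ] 0.024029594833859302 0.07423009081057062
handle front/butt mid [0.48515843 0.36084276 0.022     ] [0.41161225 0.36909351 0.022     ] 0.02149819245632763 0.07400753844675728
bev lowR (array([0.6284183 , 0.23626423, 0.17396836]), [np.float64(0.0001737444659337141), np.float64(0.0001737444659337779)]) topR (array([0.64175341, 0.23630556, 0.18157346]), [np.float64(1.5920923037308134e-05), np.float64(1.592092303726159e-05)])
low edge @.1757 [[0.62670339 0.17637206 0.1757    ]
 [0.62669627 0.23614212 0.1757    ]] [[0.62705349 0.23667688 0.1757    ]]
top edge @.1843 [[0.63980045 0.17658257 0.1843    ]
 [0.63920748 0.23615733 0.1843    ]] [[0.63907659 0.23697182 0.1843    ]]
topcam [[0.62743794 0.23756082 0.1757    ]
 [0.62595239 0.17419625 0.1757    ]] [[0.64322999 0.23641871 0.1843    ]
 [0.6417439  0.17327245 0.1843    ]]
```

View pics/bay1.png

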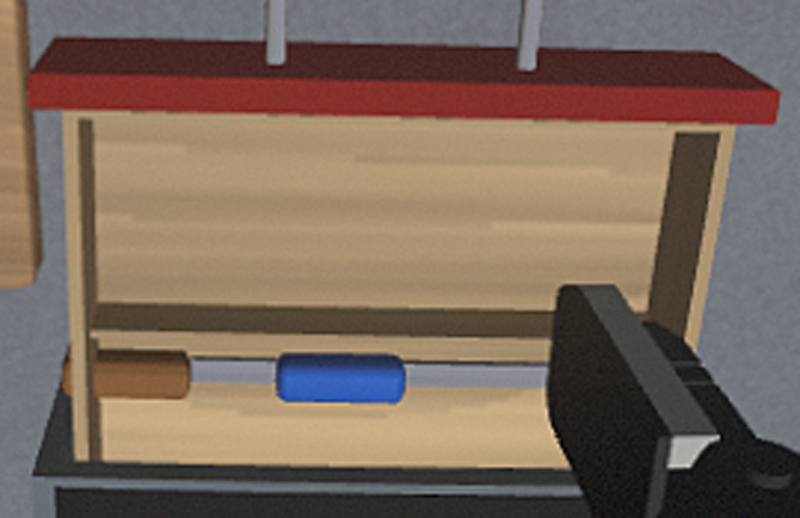

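View pics/bay2.png

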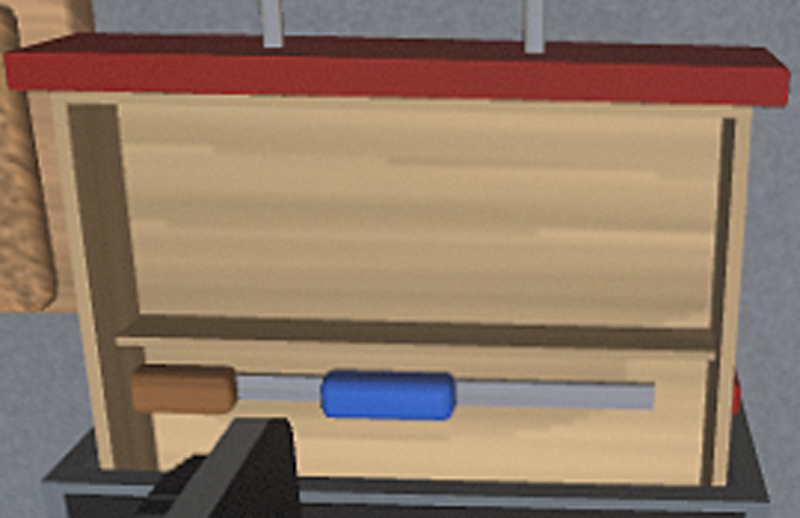

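```bash
python3 - <<'E'
from h import *
import json
V=json.load(open('V.json'));A,B=V['w1'],V['w2']
s=800/270
a=lambda x,y:(x/s-.5+235,y/s-.5+170); b=lambda x,y:(x/s-.5+115,y/s-.5+125)
for n,p,q in [('divL',(97,303),(142,315)),('divR',(650,310),(712,330)),('frL',(95,112),(118,103)),('frR',(672,130),(722,118)),
  ('divtopL',(92,331),(120,341)),('wallR top back',(700,350),(738,360)),('pan R in',(778,122),(787,105)),('pan L in',(28,107),(8,88))]:
    X,r=tri([(A,a(*p)),(B,b(*q))]);print(n,X.round(4),np.round(r,4), plane(A,a(*p),.085)[0].round(4),plane(B,b(*q),.085)[0].round(4))
E
```

```text
divL [ 0.5647 -0.3701  0.0822] [0.0001 0.0001] [ 0.5633 -0.3697  0.085 ] [ 0.5634 -0.3687  0.085 ]
divR [ 0.5678 -0.1104  0.0865] [0.001 0.001] [ 0.5675 -0.1096  0.085 ] [ 0.5694 -0.1106  0.085 ]
frL [ 0.4666 -0.3653  0.0893] [0.0013 0.0013] [ 0.4693 -0.3665  0.085 ] [ 0.4662 -0.3666  0.085 ]
frR [ 0.4743 -0.1109  0.0875] [0.0024 0.0024] [ 0.4775 -0.1107  0.085 ] [ 0.4726 -0.1097  0.085 ]
divtopL [ 0.566  -0.3694  0.107 ] [0.0006 0.0006] [ 0.5781 -0.3728  0.085 ] [ 0.5764 -0.3808  0.085 ]
wallR top back [ 0.5634 -0.1043  0.1291] [0.0006 0.0006] [ 0.5895 -0.0822  0.085 ] [ 0.5842 -0.0982  0.085 ]
pan R in [ 0.4561 -0.0916  0.138 ] [0.0007 0.0007] [ 0.4737 -0.0627  0.085 ] [ 0.4669 -0.0824  0.085 ]
pan L in [ 0.4505 -0.3849  0.1356] [0.0001 0.0001] [ 0.4671 -0.3959  0.085 ] [ 0.4595 -0.4143  0.085 ]
```

```bash
cat >> h.py <<'E'
BEV=np.array([.633,.2065,.179]); 
xb=np.array([np.cos(np.radians(35)),0,np.sin(np.radians(35))]); zb=np.array([-xb[2],0,xb[0]])
qb=R.from_matrix(np.c_[[0,1,0],xb,-zb]).as_quat()   # tool x=+Y, y=up slope, z=into slope
GX=.008
def tcp_at(s,d,h): # file_face at bevel x=s, height d above bevel, TCP h above underside
    return BEV+xb*(s-.1+GX)+zb*(d+h)
E
python3 - <<'E'
from h import *
for s in (-.05,-.04,0,.04):
    for d in (0,.04):
        q=arm.inverse_kinematics(tcp_at(s,d,.012),qb);print(s,d,tcp_at(s,d,.012).round(3),None if q is None else np.round(q,2))
print(arm.inverse_kinematics([.512,-.18,.1],dn(-.018)),arm.inverse_kinematics([.512,-.18,.3],dn(-.018)))
print(arm.sense()['t'])
E
```

```text
-0.05 0 [0.51  0.206 0.107] [ 0.41  0.02 -0.9   0.08 -0.23  0.34]
-0.05 0.04 [0.487 0.206 0.14 ] [ 0.43 -0.07 -0.88  0.19 -0.24  0.36]
-0.04 0 [0.518 0.206 0.113] [ 0.4   0.02 -0.88  0.09 -0.22  0.33]
-0.04 0.04 [0.495 0.206 0.146] [ 0.42 -0.07 -0.86  0.21 -0.24  0.35]
0 0 [0.551 0.206 0.136] [ 0.37  0.04 -0.78  0.16 -0.21  0.31]
0 0.04 [0.528 0.206 0.169] [ 0.39 -0.04 -0.77  0.27 -0.22  0.32]
0.04 0 [0.584 0.206 0.159] [ 0.34  0.07 -0.69  0.23 -0.19  0.28]
0.04 0.04 [0.561 0.206 0.192] [ 0.36 -0.01 -0.67  0.33 -0.2   0.3 ]
[-0.45496713  0.37012318 -0.22206163  0.97861152  0.          1.1338292 ] [-0.45496713  0.30670475  0.21102919  1.47512076  0.          1.1338292 ]
4.9167
```

```bash
python3 - <<'E'
from h import *
yaw=-.115; fx=np.array([np.cos(yaw),np.sin(yaw),0])
g=np.array([.4488,.3637,0])+GX*fx
q=dn(np.pi/2+yaw)
arm.goto(g+[0,0,.09],q)
arm.grip(.045)
P=arm.camera_params('wrist');save(arm.read_camera('wrist'),'pre')
for n,x in [('grip top',[.4488,.3637,.022]),('toe',[.6095,.3453,.005])]: print(n,proj(P,x))
hit=arm.servo_line(g+[0,0,.0115],velocity=.06,force_limit=4)
s=arm.sense();print(hit,s['t'],s['tcp_pos'],s['contact_force'],s['finger_gap'])
P=arm.camera_params('wrist');save(arm.read_camera('wrist'),'pre2')
E
```

```text
grip top [[317.37501733 195.12091374]]
toe [[317.19882846 367.01571772]]
False 7.85 [0.45714633 0.36303311 0.01198216] [-0.82171269  0.06538794 -0.26916267] 0.04495505159806053
```

View pics/pre2.png

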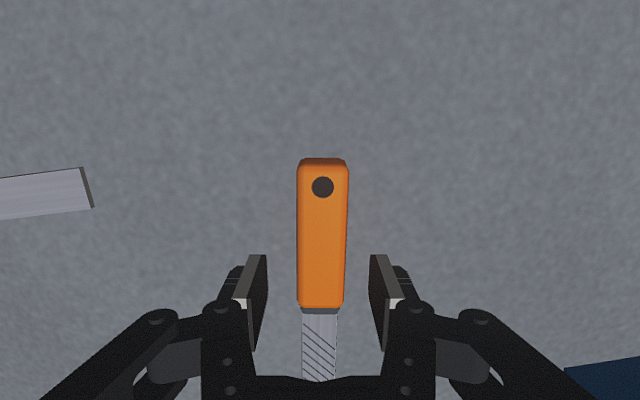

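The view shows the handle (300–348, 158–308) centred between the pads, so I close.

```bash
python3 - <<'E'
from h import *
P=arm.camera_params('wrist');s=arm.sense();print(proj(P,s['tcp_pos']),proj(P,s['tcp_pos']+[0,0,.01]))
arm.grip(.0)
s=arm.sense();print(s['t'],s['tcp_pos'],s['contact_force'],s['finger_gap'])
arm.servo_line(s['tcp_pos']+[0,0,.10],velocity=.15)
s=arm.sense();print(s['t'],s['tcp_pos'],s['contact_force'],s['wrist_torque'],s['finger_gap'])
save(arm.read_camera('wrist'),'held')
save(arm.read_camera('side')[150:300,180:400],'heldside')
E
python3 -c "
import cv2
a=cv2.imread('pics/held.png');b=cv2.imread('pics/heldside.png')
import numpy as np
cv2.imwrite('pics/held2.png',np.vstack([cv2.resize(a,(480,300)),cv2.resize(b,(480,300)[:2])]))"
```

```text
[[317.54011671 249.29144961]] [[317.54379862 258.28491314]]
8.4 [0.45673205 0.36277794 0.01149228] [ 0.67304441 -0.1511446   0.35344869] 6.540501297191133e-05
9.2167 [0.4562064  0.36243533 0.11065842] [-0.14765329  0.07646182 -0.66342542] [ 0.02416462 -0.00813645 -0.00434995] -0.00021486939054453691
```

View pics/held2.png

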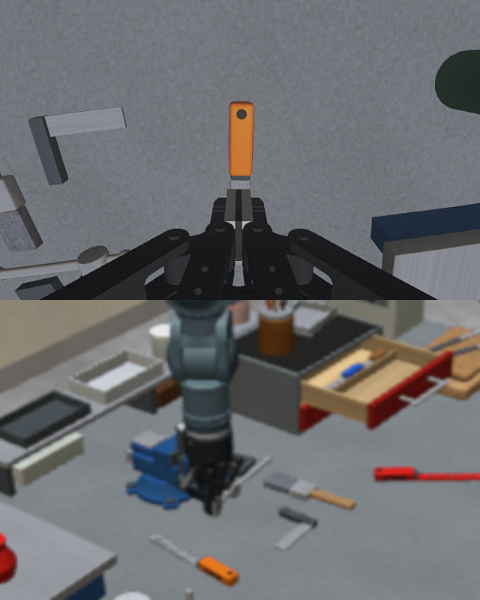

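```bash
python3 - <<'E'
from h import *
P=arm.camera_params('wrist');s=arm.sense()
I=arm.read_camera('wrist');save(cv2.resize(I[100:400,200:440],(480,600),interpolation=cv2.INTER_CUBIC),'held3')
Rt=R.from_quat(s['tool_rot']).as_matrix()
for o in ([0,0,.008],[0,0,0],[0,0,-.011],[0,.011,.008],[0,-.011,.008]): print(o,(proj(P,s['tcp_pos']+Rt@o)-[200,100])*2)
print('file grip, toe',(proj(P,[[.4488,.3637,.022],[.485,.3605,.022],[.4115,.368,.022]])-[200,100])*2)
T=arm.read_camera('top');save(cv2.resize(T[150:270,200:320],(600,600),interpolation=cv2.INTER_CUBIC),'heldtop')
E
```

```text
[0, 0, 0.008] [[235.02693867 285.45196719]]
[0, 0, 0] [[235.01130347 298.51240588]]
[0, 0, -0.011] [[234.98755885 318.37411012]]
[0, 0.011, 0.008] [[234.94306503 323.15922471]]
[0, -0.011, 0.008] [[235.114183   246.28223887]]
file grip, toe [[237.6352671  178.27229521]
 [239.88307394 270.03651931]
 [237.94839985  75.22055339]]
```

View pics/held3.png

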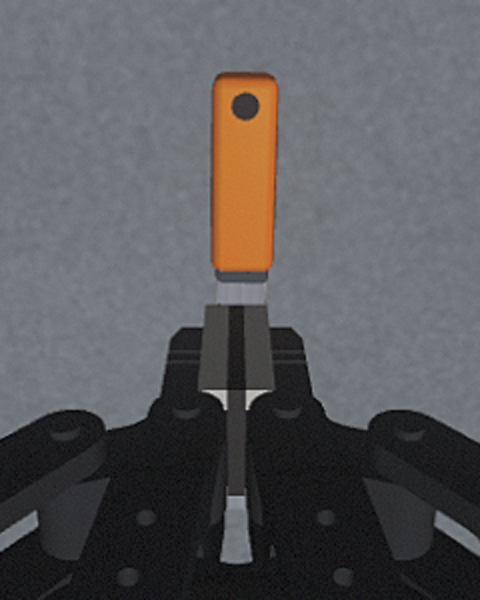

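View pics/heldtop.png

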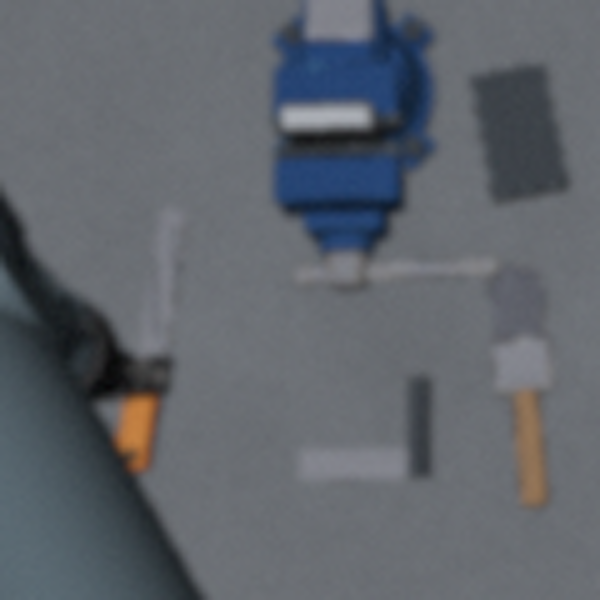

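The grasp missed: the jaws shut fully over the handle, and the file has not moved. The pads' image scale puts the fingertips about 22 mm behind the TCP rather than 8 mm ahead of it. I'll check that by slowly touching the bench with a force limit.

```bash
python3 - <<'E'
from h import *
arm.grip(.045)
yaw=-.115; fx=np.array([np.cos(yaw),np.sin(yaw),0])
g=np.array([.4488,.3637,0])+GX*fx
q=dn(np.pi/2+yaw)
arm.servo_line(g+[0,0,.015],q,velocity=.15)
s0=arm.sense()
hit=arm.servo_line(g+[0,0,-.03],q,velocity=.03,force_limit=4)
s=arm.sense();print(hit,s['t'],s['tcp_pos'],s['contact_force'],s0['contact_force'],s['wrist_torque'])
save(arm.read_camera('wrist'),'touch')
save(cv2.resize(arm.read_camera('side')[200:320,200:320],(600,600),interpolation=cv2.INTER_CUBIC),'touchs')
E
```

```text
True 11.8667 [ 0.45653036  0.36264464 -0.02346256] [-1.24642053  0.10772306  5.41033512] [-0.23979008  0.20984167 -0.46605562] [-0.06206973  0.10765427 -0.02964302]
```

View pics/touch.png

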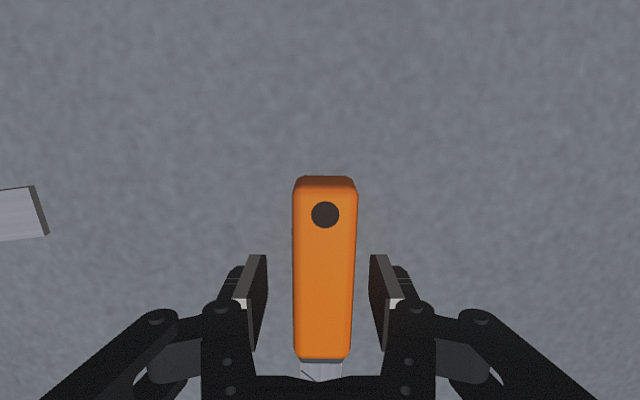

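View pics/touchs.png

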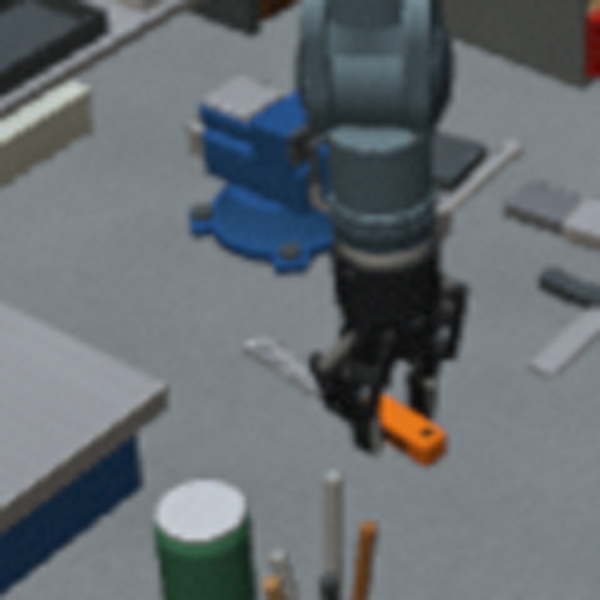

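Confirmed: the tips touch the bench at TCP z = −0.0235, so the tool frame lies about 30 mm ahead of where it was stated. I'll use the measured value: rise 5 mm, then grip.

```bash
python3 - <<'E'
from h import *
s=arm.sense();p=s['tcp_pos'].copy();p[2]=-.0185
arm.servo_line(p,velocity=.05)
arm.grip(.0)
s=arm.sense();print(s['t'],s['tcp_pos'],s['contact_force'],s['finger_gap'])
arm.servo_line([p[0],p[1],.10],velocity=.15)
s=arm.sense();print(s['t'],s['tcp_pos'],s['contact_force'],s['wrist_torque'],s['finger_gap'])
save(arm.read_camera('wrist'),'held4')
save(cv2.resize(arm.read_camera('side')[160:300,200:340],(600,600),interpolation=cv2.INTER_CUBIC),'held4s')
E
```

```text
12.55 [ 0.45658958  0.36274648 -0.01843122] [-1.10221967 -0.38306151  3.03539899] 0.022513640426811234
13.4917 [0.45571281 0.36209101 0.09880975] [ 0.05081714 -0.68857768 -0.79791852] [-0.00019943  0.07700025  0.01657804] 0.022718443544462567
```

View pics/held4.png

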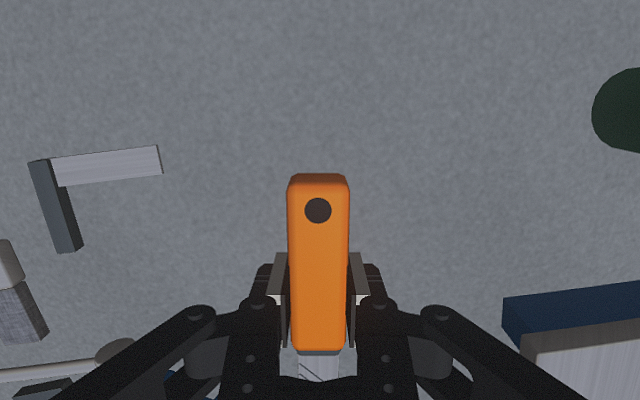

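View pics/held4s.png

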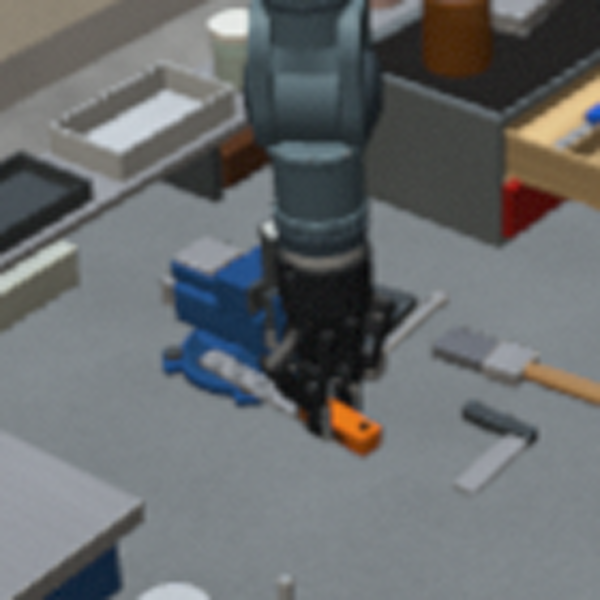

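```bash
python3 - <<'E'
from h import *
P=arm.camera_params('wrist');s=arm.sense()
Rt=R.from_quat(s['tool_rot']).as_matrix()
for n,o in [('hole',(0,-.035,-.0405)),('butt top',(0,-.0455,-.0405)),('front top',(0,.0295,-.0405))]: print(n,proj(P,s['tcp_pos']+Rt@np.array(o)))
# tilted approach check
from h import tcp_at
for d in (.1,.06,.03): 
    print(d,tcp_at(-.045,d,-.0185).round(3),np.round(arm.inverse_kinematics(tcp_at(-.045,d,-.0185),qb),2))
E
```

```text
hole [[317.72087383 209.46205614]]
butt top [[317.78677884 181.53820398]]
front top [[317.38198944 353.14867613]]
0.1 [0.474 0.206 0.167] [ 0.45 -0.13 -0.85  0.29 -0.25  0.37]
0.06 [0.497 0.206 0.134] [ 0.42 -0.05 -0.88  0.17 -0.24  0.35]
0.03 [0.514 0.206 0.11 ] [ 0.4   0.02 -0.89  0.08 -0.23  0.34]
```

```bash
cat > stroke.py <<'E'
from h import *
H=-.0185
def fn(n=3):
    F=[]
    for _ in range(n): F.append(arm.sense()['contact_force']); arm.wait(.02)
    return np.mean(F,0)
def d_now():
    p=arm.sense()['tcp_pos']-BEV; return p@zb-H, p@xb+.1-GX
def touch():
    F0=fn()
    hit=arm.servo_line(tcp_at(-.042,-.012,H),qb,velocity=.025,force_limit=2.5)
    F=fn()-F0;d,s=d_now();print('touch',hit,arm.sense()['t'],'F',F.round(2),'Fn',round(F@zb,2),'d,s',round(d,4),round(s,4))
    return hit,F0,d
E
python3 - <<'E'
from stroke import *
p=arm.sense()['tcp_pos'];arm.servo_line([p[0],p[1],.2],velocity=.25)
arm.goto(tcp_at(-.042,.08,H),qb)
arm.servo_line(tcp_at(-.042,.02,H),qb,velocity=.12)
print(arm.sense()['t'],d_now(),arm.sense()['finger_gap'])
save(arm.read_camera('wrist'),'ap')
save(cv2.resize(arm.read_camera('side')[160:300,200:340],(600,600),interpolation=cv2.INTER_CUBIC),'aps')
E
```

```text
15.7583 (np.float64(0.019873195596256627), np.float64(-0.0413559463020775)) 0.022576589179293928
```

View pics/ap.png

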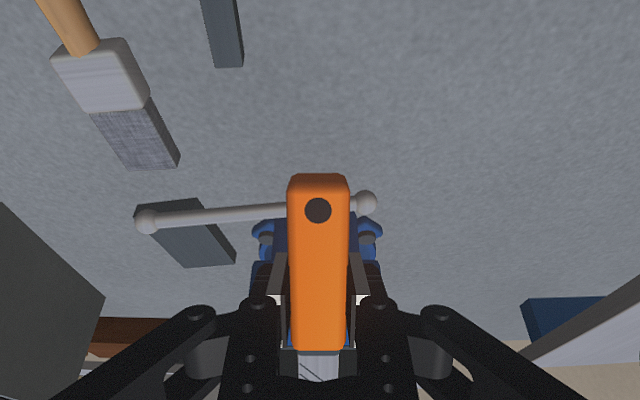

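View pics/aps.png

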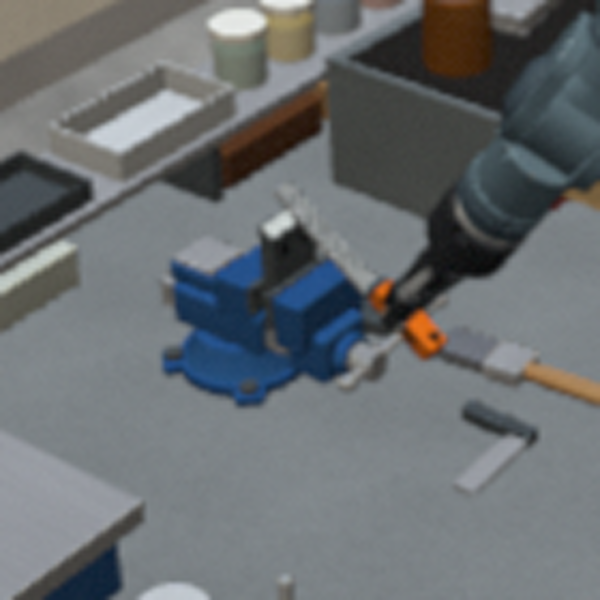

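The wrist view shows the file still square in the grip (hole at 318,210). The side view shows the blade hovering over the bevel, parallel to it. Now the first stroke.

```bash
cat >> stroke.py <<'E'
def push(F0,d):
    for s in (-.03,-.015,0,.015,.028,.036):
        arm.servo_line(tcp_at(s,d,H),qb,velocity=.05)
        F=fn(2)-F0;n=F@zb;dd,ss=d_now()
        print('s',round(ss,4),'d',round(dd,4),'cmd',round(d,4),'Fn',round(n,2),'Fx',round(F@xb,2))
        if n<2: d-=.001
        elif n>5: d+=.0007 if n<9 else .0015
    return d
def lift():
    arm.servo_line(tcp_at(.036,.03,H),qb,velocity=.1); arm.wait(.15)
    s=arm.sense();print('lift',d_now(),s['t'],s['finger_gap'])
E
python3 - <<'E'
from stroke import *
hit,F0,d=touch()
if hit:
    push(F0,d-.001)
save(arm.read_camera('wrist'),'st1')
print(arm.sense()['t'],np.abs(arm.sense()['wrist_torque']).max())
E
```

```text
touch True 16.8 F [-0.62  1.01  5.79] Fn 5.1 d,s -0.0011 -0.0423
s -0.0318 d -0.0022 cmd -0.0021 Fn 4.18 Fx -2.04
s -0.016 d -0.0021 cmd -0.0021 Fn 5.08 Fx -2.06
s -0.0013 d -0.0014 cmd -0.0014 Fn 4.93 Fx -2.22
s 0.0132 d -0.0015 cmd -0.0014 Fn 5.63 Fx -2.8
s 0.0263 d -0.0009 cmd -0.0007 Fn 4.1 Fx -2.7
s 0.032 d -0.0009 cmd -0.0007 Fn 10.78 Fx -5.8
19.5583 1.4900827589908328
```

View pics/st1.png

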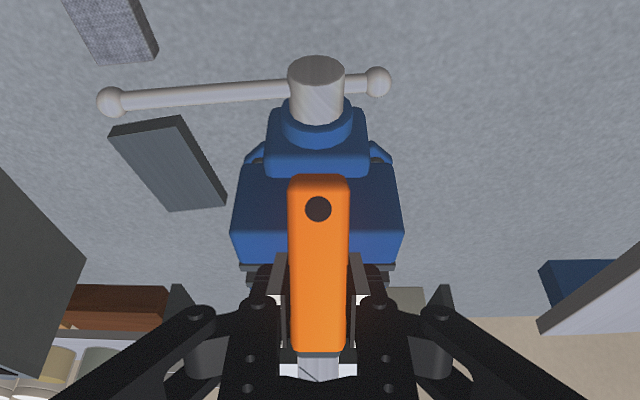

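The first stroke was smooth, with no slip in the grip. I lift off, then do strokes 2 and 3.

```bash
sed -i 's/\.028,\.036)/.025,.031)/; s/tcp_at(\.036,\.03,H)/tcp_at(.031,.03,H)/' stroke.py
python3 - <<'E'
from stroke import *
lift()
for k in (2,3):
    arm.servo_line(tcp_at(-.042,.03,H),qb,velocity=.12)
    arm.servo_line(tcp_at(-.042,.012,H),qb,velocity=.08)
    hit,F0,d=touch()
    if not hit: print('no touch');break
    push(F0,d-.001)
    lift()
save(arm.read_camera('wrist'),'st3')
E
```

```text
lift (np.float64(0.029499950945895793), np.float64(0.030823972501996158)) 20.1667 0.022425549835361845
touch True 22.0667 F [-1.02  0.55  5.63] Fn 5.2 d,s -0.0044 -0.0421
s -0.0324 d -0.0055 cmd -0.0054 Fn 5.72 Fx -1.87
s -0.0165 d -0.0049 cmd -0.0047 Fn 3.44 Fx -2.08
s -0.0017 d -0.0047 cmd -0.0047 Fn 7.52 Fx -2.72
s 0.0131 d -0.0041 cmd -0.004 Fn 6.31 Fx -3.41
s 0.0217 d -0.0034 cmd -0.0033 Fn 9.25 Fx -5.46
s 0.0318 d -0.0018 cmd -0.0018 Fn 0.23 Fx 1.21
lift (np.float64(0.02947815543605377), np.float64(0.030427410301152612)) 25.2917 0.02261731742302832
touch True 27.2917 F [-0.82  0.38  5.23] Fn 4.76 d,s -0.0085 -0.0422
s -0.0328 d -0.0096 cmd -0.0095 Fn 5.6 Fx -1.95
s -0.0185 d -0.009 cmd -0.0088 Fn 5.72 Fx -2.99
s -0.0045 d -0.0084 cmd -0.0081 Fn 7.76 Fx -4.52
s 0.0102 d -0.0078 cmd -0.0074 Fn 6.54 Fx -4.32
s 0.019 d -0.0073 cmd -0.0067 Fn 8.94 Fx -4.98
s 0.024 d -0.0066 cmd -0.006 Fn 9.51 Fx -7.42
lift (np.float64(0.029365816086943247), np.float64(0.030200914776065388)) 30.5583 0.022786941947489474
```

View pics/st3.png

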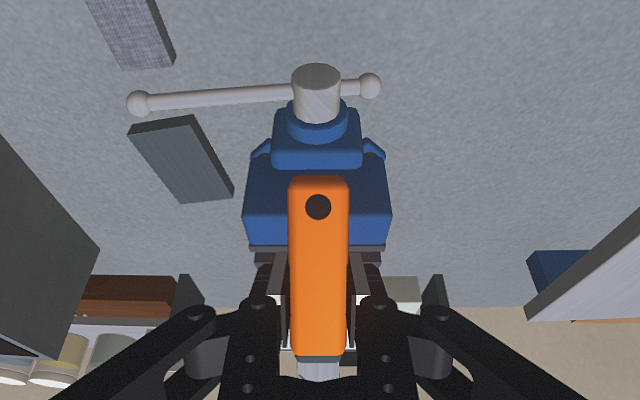

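The strokes are done. The touch depth drifted from −1 to −8.5 mm, so the file has pitched about 0.055 rad toe-up in the grip. It has not slid lengthwise, since the hole and the handle front moved symmetrically. I'll carry it to the bay by a retracted waypoint, clear of the jar, correct the pitch, and look before lowering.

```bash
python3 - <<'E'
from stroke import *
T=V=None
arm.servo_line(tcp_at(.0,.11,H),qb,velocity=.2)
arm.goto([.42,.14,.27],dn(-.018))
th=.06
qp=(R.from_quat(dn(-.018))*R.from_euler('x',th)).as_quat()
print('toe dir',R.from_quat(qp).apply([0,1,0]), 'for +th')
s=arm.sense();print(s['t'],s['tcp_pos'],s['finger_gap'])
P=arm.camera_params('top');print('jar',plane(P,[(374,140)],.3))
arm.goto([.512,-.186,.20],dn(-.018))
s=arm.sense();print(s['t'],s['tcp_pos'])
save(arm.read_camera('wrist'),'pl1')
save(cv2.resize(arm.read_camera('side')[100:250,250:430],(720,600),interpolation=cv2.INTER_CUBIC),'pl1s')
save(cv2.resize(arm.read_camera('top')[110:260,320:480],(640,600),interpolation=cv2.INTER_CUBIC),'pl1t')
E
```

```text
toe dir [-0.01796664 -0.99803884 -0.05996401] for +th
32.4667 [0.42046215 0.13996798 0.26916575] 0.022522669348055736
jar [[ 0.70224763 -0.15930085  0.3       ]]
33.7667 [ 0.51210278 -0.184839    0.20030172]
```

View pics/pl1.png

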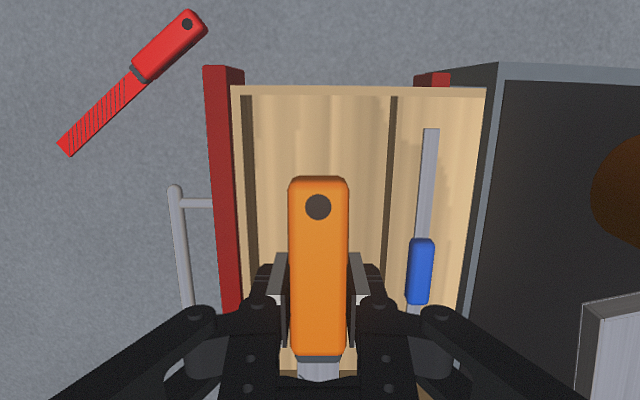

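View pics/pl1s.png

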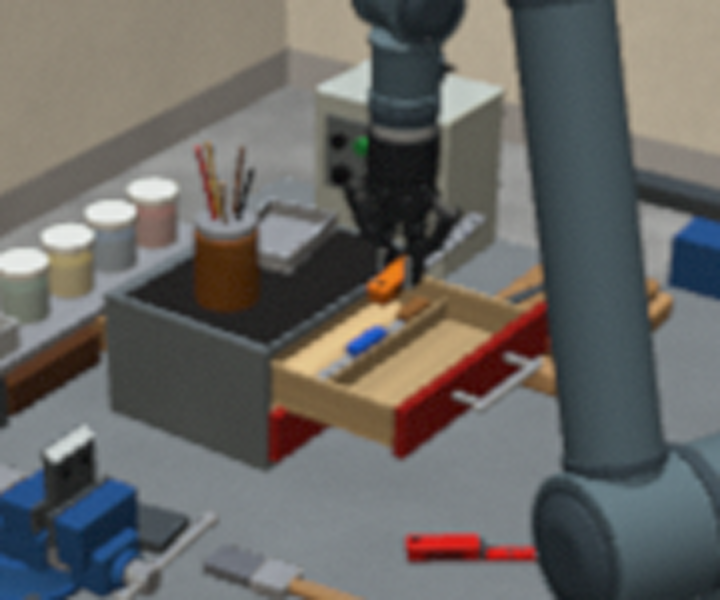

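```bash
python3 - <<'E'
from stroke import *
P=arm.camera_params('wrist')
print(plane(P,[(257,97),(390,97),(258,240),(384,240)],.085).round(4))
qp=(R.from_quat(dn(-.018))*R.from_euler('x',.06)).as_quat()
# grip point in tool: keep grip over target
Rt=R.from_quat(qp)
def tc(zg): # file_grip z
    return np.array([.512,-.1775,zg])-Rt.apply([0,-.008,-(-.0185)*-1-.011+0.0]) if 0 else np.array([.512,-.1775,zg])-Rt.apply([0,-.008,-.0295])
arm.servo_line(tc(.13),qp,velocity=.1)
F0=fn();print(tc(.13),F0)
hit=arm.servo_line(tc(.088),qp,velocity=.03,force_limit=3)
s=arm.sense();print(hit,s['t'],s['tcp_pos'],'grip z',(s['tcp_pos']+R.from_quat(s['tool_rot']).apply([0,-.008,-.0295])).round(4),(fn()-F0).round(2),s['wrist_torque'].round(2))
save(arm.read_camera('wrist'),'pl2')
save(cv2.resize(arm.read_camera('side')[100:250,250:430],(720,600),interpolation=cv2.INTER_CUBIC),'pl2s')
E
```

```text
[[ 0.4682 -0.1119  0.085 ]
 [ 0.5689 -0.1132  0.085 ]
 [ 0.4617 -0.2292  0.085 ]
 [ 0.5691 -0.2307  0.085 ]]
[ 0.51188811 -0.18371566  0.10007337] [ 0.47074669 -0.1592001  -1.29605259]
True 36.1083 [ 0.51174944 -0.18385162  0.06814257] grip z [ 0.5119 -0.1776  0.0981] [-0.59 -1.24  4.33] [ 0.07 -0.03 -0.01]
```

View pics/pl2.png

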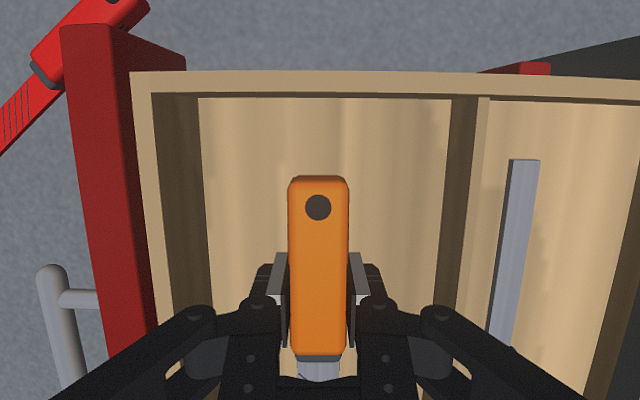

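View pics/pl2s.png

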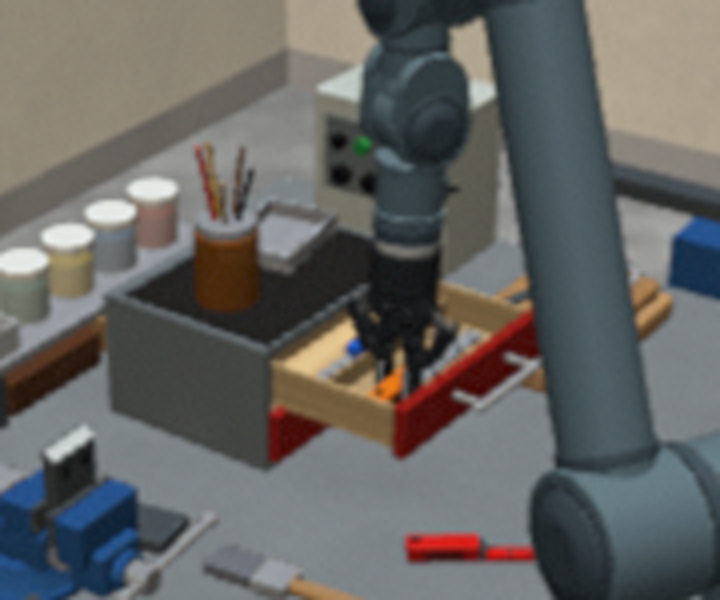

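The file touches the floor at the expected height (grip about 0.098, floor 0.085 + 11 mm) and sits mid-bay. I release gently and rise.

```bash
python3 - <<'E'
from stroke import *
arm.grip(.045)
s=arm.sense();print(s['t'],s['contact_force'].round(2),s['finger_gap'])
p=s['tcp_pos'];arm.servo_line([p[0],p[1],.12],velocity=.1)
arm.servo_line([p[0],p[1]+.02,.26],dn(-.018),velocity=.2)
arm.goto([.40,-.17,.33],dn(np.pi/2))
arm.wait(.3)
P=arm.camera_params('wrist');save(arm.read_camera('wrist'),'end1')
for n,x in [('grip',[.512,-.1775,.107]),('toe',[.511,-.340,.09])]: print(n,proj(P,x))
arm.goto([.42,-.26,.33],dn(np.pi/2))
P2=arm.camera_params('wrist');save(arm.read_camera('wrist'),'end2')
import json;json.dump([{k:np.array(v).tolist() for k,v in p.items()} for p in (P,P2)],open('E.json','w'))
s=arm.sense();print(s['t'],s['contact_force'].round(2))
save(cv2.resize(arm.read_camera('side')[100:300,200:420],(660,600),interpolation=cv2.INTER_CUBIC),'ends')
save(arm.read_camera('top'),'endt')
E
```

```text
36.6 [-0.08  0.11 -0.18] 0.04494105364151708
grip [[311.159453   254.70794499]]
toe [[181.66445037 247.20710114]]
40.5 [-0.22 -0.   -0.22]
```

View pics/end1.png

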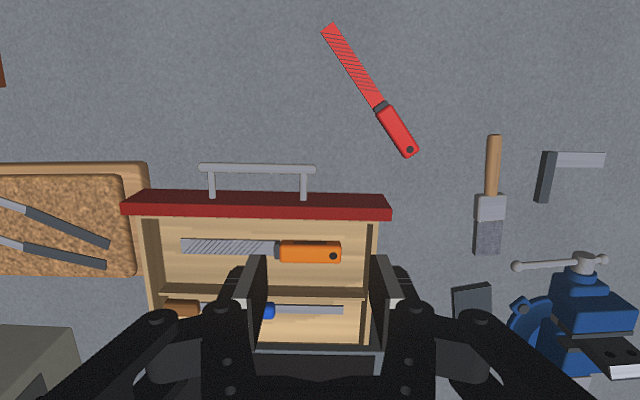

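View pics/end2.png

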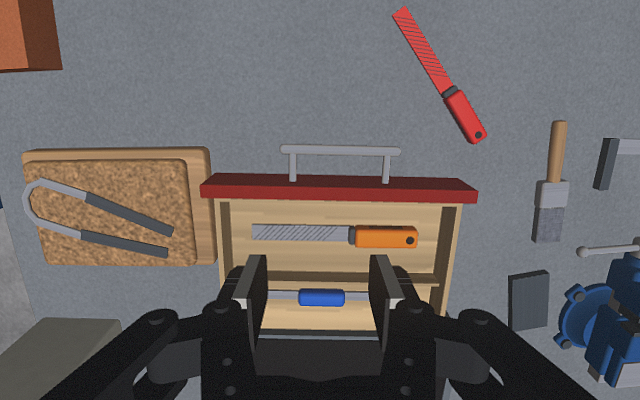

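View pics/ends.png

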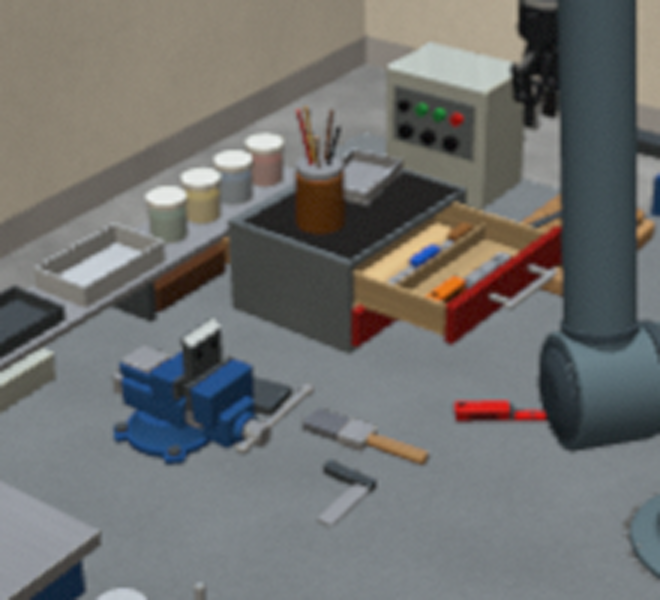

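View pics/endt.png

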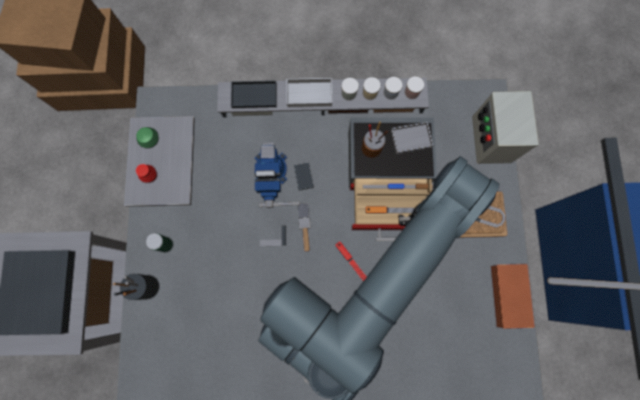

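```bash
python3 - <<'E'
from h import *
import json
A,B=json.load(open('E.json'))
for n,a,b in [('hole',(334,256),(409.5,240)),('toe',(181,246),(252,232)),('butt',(341,252),(417,237)),('front',(281,251),(357,236))]:
    print(n,tri([(A,a),(B,b)])[0].round(4),plane(A,a,.09).round(3))
E
```

```text
hole [ 0.5157 -0.15    0.1013] [[ 0.522 -0.149  0.09 ]]
toe [ 0.5096 -0.3409  0.0895] [[ 0.509 -0.341  0.09 ]]
butt [ 0.5112 -0.1414  0.1013] [[ 0.517 -0.141  0.09 ]]
front [ 0.5089 -0.2139  0.1035] [[ 0.515 -0.215  0.09 ]]
```

```bash
python3 -c "
from cell import arm
arm.job_done();print(arm.sense()['t'])"
```

```text
the job is handed in; nothing more can be done
the job is handed in; nothing more can be done
```

I took the orange-handled file, made three full strokes up the bevel, and laid the file in the drawer's front bay while still holding it. I handed the job in at about 40.5 s of the 72 s allowed; no verdict was reported.

**Strokes:**
- Each stroke started on the toe half, about 42 mm short of blade centre.
- They ended about 32, 32 and 24 mm past centre, on the heel half. The readings showed contact at about 4–11 N, except stroke 2's last one (0.2 N), after the file had eased off the bevel.
- Each ended with a lift of about 30 mm.

**Last checks:**
- From two wrist views, the toe is at (0.510, −0.341) and the butt at (0.511, −0.141). The bay's centre is about (0.514, −0.240), so both ends are inside the walls.
- The top of the toe measures 0.0895 m (0.090 expected) and the top of the handle 0.101–0.104 m (0.107 expected), which agrees with the file lying flat.
- The gripper is clear, with no outside force on it.
- By eye, the brush, offcut, square, jar and tray are where they were. I did not check the jacks and oil can separately; they look undisturbed in the last pictures.

**What went wrong or disagreed:**
- **First grasp missed:** the fingertips stand about 30 mm farther back than the stated tool frame. I found this from the camera and a light touch on the bench, and gripped again.
- **File turned in the grip:** it pitched about 0.055 rad toe-up over the strokes, well inside the 0.26 rad limit. I tilted the tool to correct for this before laying it down.
- **Least certain step:** stroke 3 stopped short of its 31 mm target. It passed the required 20 mm mark by only about 4 mm.

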